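Lay out the robot kit parts on their outline pads

TASK

Lay out the robot-arm kit for assembly: put each of the four loose parts (servo, U-bracket, long link, round bearing) flat on the blue pad that shows its own white outline, the same way up as it lies now, covering the outline and turned to match it (the bracket's open side must face as its outline's does; servo and link may go either way round). Leave the screwdriver and the screw jar where they are.

Things in the scene. Friction and masses are not known exactly. Their poses are not given: they have to be found in the camera images.
- servo: black hobby servo standing upright on the bench: body 40 (x) x 20 (y) x 36 mm high (z), thin ears 18 mm wide at 26 to 29 mm height, 55 mm long over all in x; small white horn disc on top to 41 mm height, at x = +10 mm. About 55 g. Origin: centre of the underside; z up
- bracket: rigid aluminium U-bracket, 40 g, its U seen from above: two legs 24 mm high, walls 4 mm, joined by a web. Origin: underside, middle of the web; x from the web to the open side (web's outer face at x = -2, legs end at x = +44 mm), y across the legs (outer faces at y = +-25 mm, 50 mm over both), z up. Grip it across both legs at about x = +16 mm
- link: flat aluminium link bar with round ends and five dark holes drawn on top: 92 (x) x 18 (y) x 10 mm (z), about 45 g. Origin: centre of the underside; x along the bar, z up
- bearing: plain steel ring lying flat: outer diameter 54 mm, hole 20 mm, 12 mm high, about 65 g. Origin: centre of the underside, z along its axis, up
- pad_servo: fixed blue pad, 104 x 64 mm, top face 4 mm above the bench, with a white outline: small rectangle 42 x 22 mm with ears to 58 mm length. Origin: under the centre of pad and outline, at bench height; x along the outline's length, z up. The servo belongs here, centred, its x along this x (either way)
- pad_bracket: fixed blue pad, 104 x 64 mm, top face 4 mm above the bench, with a white outline: a U, 54 mm wide, 50 mm deep. Origin: under the centre of pad and outline, at bench height; x points to the U's open side (middle of the web at x = -21 mm), pad 64 mm in x, 104 in y, z up. The bracket belongs here, its x along this x, same direction, its origin (on its web) at x = -21 mm, y = 0 of this frame
- pad_link: fixed blue pad, 104 x 64 mm, top face 4 mm above the bench, with a white outline: long bar with round ends, 94 x 20 mm, with five dots. Origin: under the centre of pad and outline, at bench height; x along the bar, z up. The link belongs here, its x along this x (either way)
- pad_bearing: fixed blue pad, 104 x 64 mm, top face 4 mm above the bench, with a white outline: a ring, diameter 57 mm with an 18 mm hole. Origin: under the centre of pad and outline, at bench height; z up. The bearing belongs here, centred, turned any way
- screwdriver: bystander, loose screwdriver lying on the bench beyond the work, blue handle; leave it. About 200 mm long, 26 mm thick; origin at bench height under its middle, where handle meets shaft, x along the tool to the tip
- screw_jar: bystander, closed clear jar with black cap, diameter 56 mm, 70 mm high; leave it. Origin: centre of the underside
Things that resemble listed ones, but are neither listed nor needed, are in the scene too. Of the things shaped like the servo, the black one is meant.

How it is judged:
At the end, for the whole second after the job is handed in: Servo, bracket, link and bearing each at rest on their own pad, upright as at the start (0.1 rad), placed within 12 mm of the outline, underside 1 to 8 mm above the bench, turned within 0.2 rad of the outline (bracket opening as its outline; servo, link either way; bearing any way) (z of servo in the frame of pad_servo between 0.001 and 0.008 m and angle between each of servo, bracket, link, bearing's own z axis and vertical below 0.1 rad and linear speed of each of servo, bracket, link, bearing below 0.02 m/s and angular speed of each of servo, bracket, link, bearing below 0.2 rad/s and horizontal distance between servo and pad_servo below 0.012 m and angle between the x axis of servo and the x axis of pad_servo, either way round below 0.2 rad and z of bracket in the frame of pad_bracket between 0.001 and 0.008 m and x of bracket in the frame of pad_bracket between -0.033 and -0.009 m and y of bracket in the frame of pad_bracket between -0.012 and 0.012 m and x of pad_bracket in the frame of bracket above 0.005 m and angle between the x axis of bracket and the x axis of pad_bracket, either way round below 0.2 rad and z of link in the frame of pad_link between 0.001 and 0.008 m and horizontal distance between link and pad_link below 0.012 m and angle between the x axis of link and the x axis of pad_link, either way round below 0.2 rad and z of bearing in the frame of pad_bearing between 0.001 and 0.008 m and horizontal distance between bearing and pad_bearing below 0.012 m); the robot touches nothing.
It fails at once if the screwdriver is moved by more than 30 mm (distance of screwdriver from where it was at the start of the episode above 0.03 m).
It fails at once if the screw jar is moved by more than 30 mm (distance of screw_jar from where it was at the start of the episode above 0.03 m).
It also fails if it takes over 109 s, if anything falls off the work surface, if the arm or the gripper's body presses on something with over 40 N, if the wrist force passes 120 N, or if a joint passes its speed limit or range.

ROBOT

A 6-joint arm with a two-finger parallel gripper is mounted at the origin on the work surface. World frame = base frame: x ahead of the robot, y to its left, z up, the work surface at z = 0. Lengths are in m, angles in rad, forces in N, time in s.
With the tool pointing down it reaches from about 0.35 to 0.975 m from the base axis. Payload 4.9 kg.
Tool frame: the origin (TCP) lies at the very end of the fingers, on their centre line; the grasp point (between the pads) lies 19 mm behind it; z points along the fingers, y is the line along which they close (so a half turn about z gives the same grasp; the last joint's range is limited). The gripper opens to 85 mm and grips with 20 to 120 N. Pads are 22 mm wide; open, the fingers measure 114 mm over their backs; the gripper's body (76 mm by 85 mm) begins 54 mm behind the grasp point. The pads swing forward as they close: fully open they stand 13 mm farther back than shut.
Start: joints at [-1.296, 0.053, 1.613, -0, 1.476, -0.119], TCP at [0.24, -0.577, 0.231] pointing down, gripper open.
Joint ranges: [-3.01, 3.01], [-1.01, 2.22], [0.06, 2.58], [-1.02, 4.17], [0.09, 2.62], [-3.14, 3.14]. Speed limits (rad/s): [2.57, 2.57, 3.14, 3.14, 3.14, 3.14].

INTERFACE

Orientations are given as a unit quaternion [x, y, z, w].
In Python, from rig import arm, cams, job gives the robot as it stands.
- The arm moves only by the tool send_rows, never from a script. Its argument "commands" is a list that holds one entry, the list of rows, each a list of 5 numbers: the opening, from -1 (shut) to 1 (fully open), then the shift along the tool's x, y, z in units of 0.04 m (1.0 is 0.04 m), then the turn about the tool's z in units of 10 degrees (1.0 is 10 degrees). A call has 1 to 12 rows; each row shifts and turns the commanded pose from where the row before left it, along the tool's axes as they then stand; what a row does not reach is not made up. A row lasts 1/8 s, in which the tool goes at most 62.5 mm and 10.7 degrees, less where a joint would pass 70% of its speed; a pose out of reach is approached as far as the arm can. A call with a number of a shift or a turn outside -1 to 1 is refused whole. A call with a gripper value outside its range is refused whole. The fingers move at their own pace and stop on an object; "force" is the grip in N (left out, the last holds). Time passes only in rows, so rows that do not move let the fingers close. It gives the time, the measured TCP pose, the force, the opening and the grip force at its end, in the units of the state.
- arm.get_obs(): the state, without advancing time (a new reading comes with each control period).
- cams.camera(name): name is "side" or "top" or "wrist"; returns a dict with "pixels" (400x640x3 uint8, red, green, blue), "z_map" (400x640 float32, m along the optical axis (not along the pixel's ray), 0 where there is no reading), "fx", "fy", "cx", "cy" (pixels), "position" and "orientation" of the camera in the world. Camera axes: x right, y up, looking along -z (the intrinsics and any distortion apply to the point x, -y, -z); pixel columns grow to the right and rows downward; lengths in m; the calibration is good to about 2 mm. A picture is of the moment at which its call begins.
- job.finish_job(): hands the job in; it is judged then, once.
The state is a dict: "t": time; "joints": joint angles; "qvel": joint speeds; "effort": joint torques, N m; "tcp_pos": TCP position; "ee_rot": TCP orientation; "ft_force": force on the tool from outside, world axes, zero at the start; "wrist_torque": the same for the moment, N m; "opening": finger opening in m; "finger_force": force on a finger pad.
Only numpy, scipy, OpenCV 4.12 (cv2) and the standard library are available. Lean on these libraries where they do the work, as an engineer would, in place of code of your own. Each camera call takes 0.05 s, during which the arm holds its last target. There are 200 camera calls.

## Working session

There is one attempt and no reset: what is moved stays moved. The work goes in short steps, Python scripts to look and compute and a tool call to move; the robot and the scene stay as the last step left them, time stands still between calls to the robot, and variables do not carry over. Pictures are saved under pics/ and viewed, at most 14 in all, crops included, and the job is handed in when it is done.

Besides the shell and the picture viewer there is one more tool, called after "Request:" as name(argument=value, ...) on one line, values as JSON. send_rows: Moves the arm, as the interface text tells. Its arguments: {"type":"object","properties":{"commands":{"type":"array","items":{"type":"array","items":{"type":"array","items":{"type":"number","minimum":-1,"maximum":1}}}},"force":{"type":"number"}},"required":["commands"]}

```bash
mkdir -p pics; ls; cat > h.py <<'E'
import numpy as np, cv2
from rig import arm, cams, job
from scipy.spatial.transform import Rotation as R
def shot(n):
    c=cams.camera(n); np.savez(f'/tmp/{n}.npz',**c); return c
def load(n): return dict(np.load(f'/tmp/{n}.npz'))
def cloud(c):
    z=c['z_map']; v,u=np.mgrid[:z.shape[0],:z.shape[1]]
    p=np.stack([(u-c['cx'])/c['fx']*z,-(v-c['cy'])/c['fy']*z,-z],-1)
    return p@R.from_quat(c['orientation']).as_matrix().T+c['position']
def save(c,f): cv2.imwrite('pics/'+f,c['pixels'][:,:,::-1])
E
python3 - <<'E'
from h import *
for n in ('top','side'):
    c=shot(n); save(c,n+'0.png'); print(n,c['position'],c['orientation'],c['fx'],c['cx'],c['cy'],[k for k in c])
o=arm.get_obs(); print(o)
E
```

```text
pics
top [ 0.39453938 -0.00380448  1.17204632] [-0.05735491  0.04209927  0.70668402 -0.70394301] 360.8780514957558 321.130813103114 199.81446334631065 ['pixels', 'z_map', 'fx', 'fy', 'cx', 'cy', 'position', 'orientation']
side [-0.01655526  1.15270823  0.77317702] [-0.11587354  0.49030196  0.83960743 -0.20306816] 464.52961568984756 326.1300065618125 202.16468733288764 ['pixels', 'z_map', 'fx', 'fy', 'cx', 'cy', 'position', 'orientation']
{'t': 0.1, 'joints': array([-1.29597458e+00,  5.33485003e-02,  1.61413172e+00,  7.62835727e-06,
        1.47603601e+00, -1.18984096e-01]), 'qvel': array([ 0.00143618, -0.00224341, -0.00221339,  0.00022216,  0.00159   ,
        0.00102347]), 'effort': array([ 2.34083036e-04, -3.94910073e+01, -3.71360385e+01, -1.69162809e-04,
        3.92976362e-03,  6.71851950e-06]), 'tcp_pos': array([ 0.23967378, -0.57660927,  0.23016514]), 'ee_rot': array([ 9.80676789e-01,  1.95632592e-01, -7.10802238e-05, -9.59163289e-04]), 'ft_force': array([-0.022826  ,  0.23400048,  0.26875134]), 'wrist_torque': array([ 0.0447286 , -0.03174632, -0.01734329]), 'finger_force': 0.0, 'opening': 0.08539181570708873}
```

View pics/top0.png

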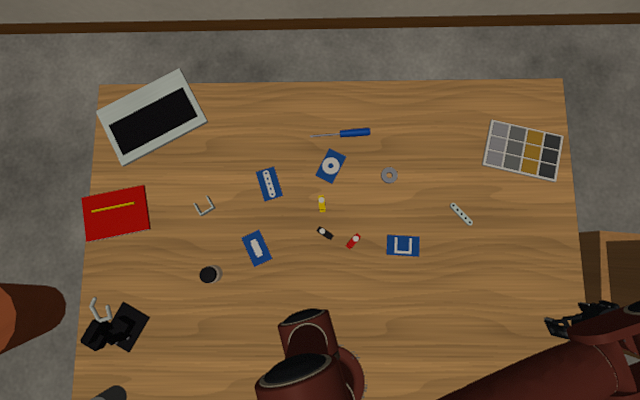

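View pics/side0.png

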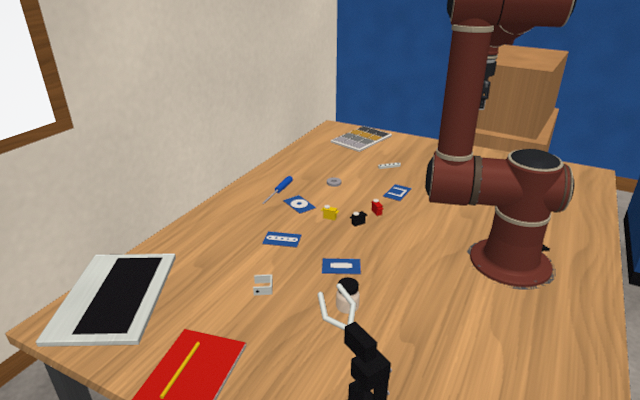

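Top view: up = +x and left = +y. 
- **Servo:** black (325,232), with red (353,240) and yellow (321,203) as decoys. Black is the one meant.
- **Bracket:** (204,206). The white gripper of the small arm at (100,305) could be taken for it.
- **Link:** (461,213). The link outline on its pad at (268,184) looks similar.
- **Bearing:** (389,175). The ring outline on its pad at (330,166) looks similar.
- **Pads:** servo (256,248), bracket (403,245), link (268,184), bearing (330,166).
- **Bystanders:** jar (209,274), screwdriver (340,132).

```bash
cat >> h.py <<'E'
def ortho(c,x0,x1,y0,y1,z,s):  # s m per px ; rows = x decreasing, cols = y decreasing
    xs=np.arange(x1,x0,-s); ys=np.arange(y1,y0,-s)
    X,Y=np.meshgrid(xs,ys,indexing='ij')
    p=(np.stack([X,Y,np.full_like(X,z)],-1)-c['position'])@R.from_quat(c['orientation']).as_matrix()
    u=c['cx']+c['fx']*p[...,0]/-p[...,2]; v=c['cy']+c['fy']*p[...,1]/p[...,2]
    return cv2.remap(c['pixels'],u.astype('f4'),v.astype('f4'),cv2.INTER_CUBIC)
def comps(c,mask,P,amin=15):
    n,l,st,ce=cv2.connectedComponentsWithStats(mask.astype('u1'),connectivity=8)
    out=[]
    for i in range(1,n):
        if st[i,4]<amin: continue
        q=P[l==i]; r=cv2.minAreaRect((q[:,:2]*1000).astype('f4'))
        out.append((ce[i].round(0),st[i,4],np.array(r[0]).round(1),np.array(r[1]).round(1),round(r[2],1),(np.median(q,0)*1000).round(1),round(q[:,2].max()*1000)))
    return out
E
python3 - <<'E'
from h import *
c=load('top'); P=cloud(c); h=cv2.cvtColor(c['pixels'],cv2.COLOR_RGB2HSV)
roi=np.zeros(P.shape[:2],bool); roi[120:290,180:500]=1
b=P[(roi)&(P[...,2]<.02)]; print('bench z',np.median(b[:,2]))
print('OBJ')
for r in comps(c,roi&(P[...,2]>.0065),P): print(*r)
print('PAD')
blue=roi&(h[...,0]>95)&(h[...,0]<125)&(h[...,1]>120)&(P[...,2]<.012)
for r in comps(c,cv2.morphologyEx(blue.astype('u1'),cv2.MORPH_CLOSE,np.ones((5,5))),P): print(*r)
cv2.imwrite('pics/ortho.png',ortho(c,.3,.7,-.4,.4,.005,.001)[:,:,::-1])
E
```

```text
bench z -0.0011290609106336946
OBJ
[190. 125.] 254 [825.3 460.4] [ 46.  103.9] 28.6 [817.6 468.1  14.2] 20
[493. 146.] 620 [ 562.5 -323. ] [134.2 708.7] 38.5 [ 731.1 -544.    12.1] 1172
[349. 132.] 289 [602.2 -71.2] [388.3 199.6] 9.2 [780.9 -78.8  20. ] 1172
[389. 174.] 177 [ 536.3 -102.8] [ 51.1 342.1] 46.6 [ 642.4 -201.5   10.6] 1172
[205. 207.] 106 [460.2 220. ] [461.6  66.6] 65.4 [535.2 393.4  19.9] 1172
[322. 203.] 106 [546.7  19.1] [54.4 19.7] 6.2 [545.6  18.   34.1] 42
[462. 213.] 138 [ 475.4 -226.3] [ 77.8 467.1] 10.5 [ 512.6 -430.8    9.3] 1172
[325. 232.] 110 [439.7   1.6] [83.7 35.7] 29.9 [452.3   8.7  34.6] 1172
[353. 240.] 114 [412.7 -57.4] [ 28.4 109.5] 33.2 [428.1 -78.8  34.6] 1172
[211. 274.] 336 [325.7 361.7] [51.2 51.4] 43.2 [326.4 355.9  66.5] 77
PAD
[335. 156.] 142 [699.8 -22.7] [61.4 45.5] 62.9 [707.6 -28.6   2.8] 8
[325. 175.] 152 [537.9  15.4] [ 68.6 281. ] 83.9 [642.7   8.3   2.7] 1172
[269. 183.] 515 [517. 129.] [351.2  84.8] 33.7 [617.9 196.3   2.6] 1172
[256. 248.] 455 [423.4 138.5] [109.3 269. ] 10.6 [404.5 231.    2.5] 1172
[403. 245.] 610 [ 417.2 -147.2] [283.9  60.9] 86.9 [ 412.7 -239.3    2.8] 1172
```

View pics/ortho.png

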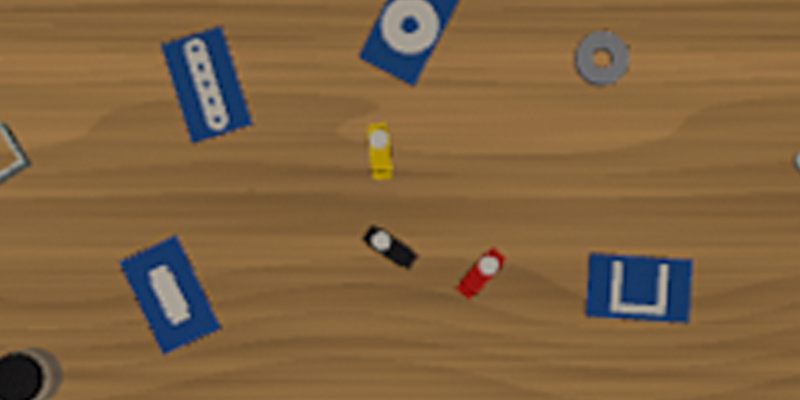

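```bash
cat > meas.py <<'E'
from h import *
c=load('top'); P=cloud(c); s=.0005
def win(x,y,z,r=.065):
    im=ortho(c,x-r,x+r,y-r,y+r,z,s); return im,cv2.cvtColor(im,cv2.COLOR_RGB2HSV)
def rect(m,x,y,r=.065):
    m=cv2.morphologyEx(m.astype('u1'),cv2.MORPH_OPEN,np.ones((5,5)))
    n,l,st,ce=cv2.connectedComponentsWithStats(m); i=1+st[1:,4].argmax()
    v,u=np.where(l==i); q=np.stack([x+r-v*s,y+r-u*s],1)*1000
    (a,b),(w,h),t=cv2.minAreaRect(q.astype('f4'))
    if w<h: w,h,t=h,w,t+90   # t = direction of long side, deg in world (x,y)
    return np.round([a,b,w,h,(t+90)%180-90,*q.mean(0)],1)
items=dict(servo=(.452,.009,.036),bracket=(.535,.393,.024),link=(.513,-.431,.01),bearing=(.642,-.201,.012),
 p_servo=(.405,.231,.004),p_bracket=(.413,-.239,.004),p_link=(.618,.196,.004),p_bearing=(.676,-.009,.004))
sheet=[]
for k,(x,y,z) in items.items():
    im,h=win(x,y,z); H,S,V=[h[...,i].astype(int) for i in range(3)]
    if k[0:2]=='p_':
        blue=(H>95)&(H<125)&(S>120); m=cv2.morphologyEx(blue.astype('u1'),cv2.MORPH_CLOSE,np.ones((45,45)))
        w=(S<70)&(V>110)&(cv2.erode(m,np.ones((9,9)))>0)
        print(k,rect(m,x,y),'white',rect(w,x,y))
    else:
        m=(V<75) if k=='servo' else (S<75)&(V>70)
        if k=='servo': m|=(S<60)
        print(k,rect(m,x,y))
    cv2.putText(im,k,(5,15),0,.5,(255,255,255)); sheet.append(cv2.resize(im,(200,200)))
cv2.imwrite('pics/sheet.png',np.vstack([np.hstack(sheet[:4]),np.hstack(sheet[4:])])[:,:,::-1])
E
python3 meas.py
```

```text
servo [451.3  10.   54.1  20.2  56.3 451.4  10.1]
bracket [541.2 400.7  54.9  50.9 -58.7 535.4 397.4]
link [ 511.7 -427.    93.8   21.7   42.3  511.7 -426.9]
bearing [ 640.6 -200.4   53.7   52.7  -45.   640.6 -200.3]
p_servo [405.3 231.  121.8  65.4  23.5 405.2 230.8] white [405.6 231.4  60.3  24.8  25.7 405.5 231.4]
p_bracket [ 412.  -238.7  101.9   61.7   86.6  412.1 -238.7] white [ 412.  -238.9   56.4   51.5   86.3  406.9 -238.3]
p_link [610.9 192.9 112.6  64.   16.1 614.2 194.3] white [615.9 194.4  95.6  22.8  17.6 616.1 194.4]
p_bearing [674.8  -9.2 122.7  65.6 -24.7 674.4  -9.3] white [675.4  -9.7  58.6  55.5 -26.6 675.5  -9.8]
```

View pics/sheet.png

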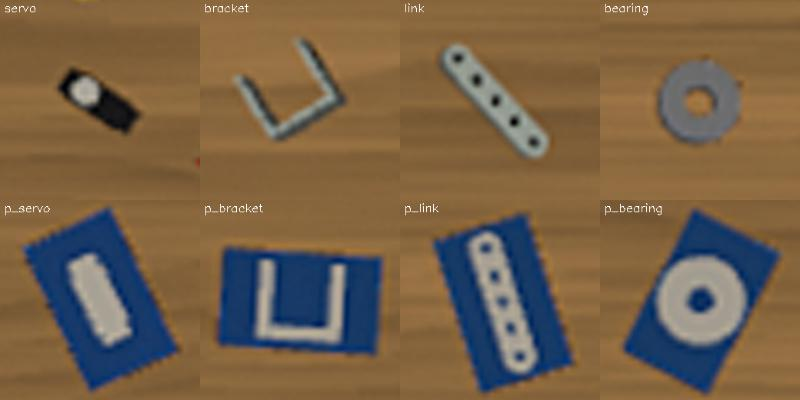

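All four parts and pads are distinct in the sheet. The servo is black with a white horn, and the bracket opens up-left, about 32° in world. Now a small planner, then the link first.

```bash
cat > plan.py <<'E'
import sys
from h import *
# plan.py x y z closing : mm, deg -> turn units, then shift units (tool axes after the turn)
x,y,z,cl=map(float,sys.argv[1:5]); o=arm.get_obs(); p=o['tcp_pos']*1000
M=R.from_quat(o['ee_rot']).as_matrix(); c0=np.degrees(np.arctan2(-M[1,1],-M[0,1]))
d=(cl-c0+90)%180-90
psi=np.radians(c0+d+90); X=np.array([np.cos(psi),np.sin(psi)]); Y=np.array([np.sin(psi),-np.cos(psi)])
D=np.array([x,y])-p[:2]
print('tcp',p.round(1),'clos',c0.round(1),'t',round(o['t'],2),'open',round(o['opening']*1000,1),'ff',round(o['finger_force'],1),'tilt',M[:,2].round(3),'q6',o['joints'][5].round(2))
print('turn units %.2f | shift x %.2f y %.2f z %.2f (units)'%(-d/10,D@X/40,D@Y/40,(p[2]-z)/40))
E
python3 plan.py 511.7 -427 120 -47.7
```

```text
tcp [ 239.7 -576.6  230.2] clos 112.6 t 0.1 open 85.4 ff 0.0 tilt [-0.001  0.002 -1.   ] q6 -0.12
turn units -1.97 | shift x -7.55 y -1.81 z 2.75 (units)
```

```bash
sed -i 's/arctan2(-M\[1,1\],-M\[0,1\])/arctan2(M[1,1],M[0,1])/' plan.py; python3 plan.py 511.7 -427 120 -47.7
```

```text
tcp [ 239.7 -576.6  230.2] clos -67.4 t 0.1 open 85.4 ff 0.0 tilt [-0.001  0.002 -1.   ] q6 -0.12
turn units -1.97 | shift x 7.55 y 1.81 z 2.75 (units)
```

Request:
send_rows(commands=[[[0, 0, 0, 0, -0.99], [0, 0, 0, 0, -0.98], [0, 0.84, 0.2, 0.31, 0], [0, 0.84, 0.2, 0.31, 0], [0, 0.84, 0.2, 0.31, 0], [0, 0.84, 0.2, 0.31, 0], [0, 0.84, 0.2, 0.31, 0], [0, 0.84, 0.2, 0.31, 0], [0, 0.84, 0.2, 0.31, 0], [0, 0.84, 0.2, 0.31, 0], [0, 0.83, 0.2, 0.27, 0], [0, 0, 0, 0, 0]]], force=30)

```text
t: 1.6
tcp_pos: [0.5125, -0.4252, 0.1192]
ee_rot: [0.932, 0.362, -0.001, -0.002]
ft_force: [-0.0, 0.3, 0.6]
opening: 0.0426
finger_force: 0.0
```

```bash
python3 plan.py 511.7 -427 3 -47.7; python3 - <<'E'
from h import *
c=shot('wrist'); P=cloud(c); save(c,'w1.png')
o=arm.get_obs(); b=P[...,2]; print(np.median(b[c['z_map']>0]))
h=cv2.cvtColor(c['pixels'],cv2.COLOR_RGB2HSV)
m=(c['z_map']>0)&(b>.006)&(b<.03)
for r in comps(c,m,P,200): print(*r)
E
```

```text
tcp [ 512.5 -425.2  119.2] clos -47.6 t 1.6 open 42.6 ff 0.0 tilt [-0.002  0.003 -1.   ] q6 0.03
turn units 0.01 | shift x -0.04 y 0.02 z 2.91 (units)
0.0015965355161579597
[598. 175.] 19517 [ 689.3 -633.1] [240.8 100. ] 75.5 [ 681.4 -581.1   14.8] 18
[321. 193.] 1968 [ 511.  -428.9] [92.  17.7] 42.0 [ 513.5 -426.6   11.2] 13
```

View pics/w1.png

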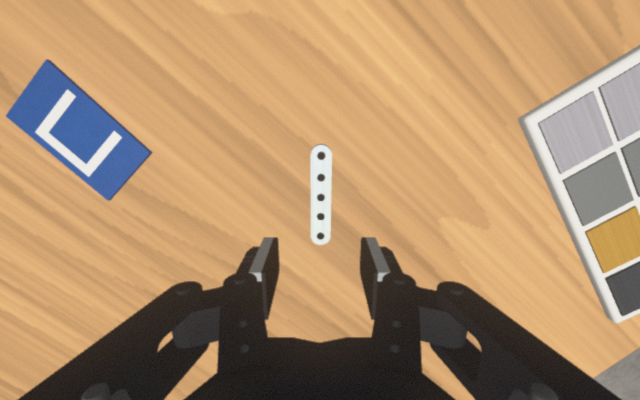

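The wrist view shows the link at (320,195), centred between the fingertips, and it agrees with the top camera to about 2 mm. Descending.

Request:
send_rows(commands=[[[0, -0.05, 0.03, 0.6, 0], [0, -0.03, 0, 0.6, 0], [0, 0, 0, 0.6, 0], [0, 0, 0, 0.6, 0], [0, 0, 0, 0.3, 0], [0, 0, 0, 0.15, 0], [0, 0, 0, 0, 0], [-1, 0, 0, 0, 0], [-1, 0, 0, 0, 0], [-1, 0, 0, 0, 0], [-1, 0, 0, 0, 0], [-1, 0, 0, 0, 0]]], force=30)

```text
t: 3.15
tcp_pos: [0.5108, -0.431, 0.0086]
ee_rot: [0.933, 0.361, 0.0, 0.001]
ft_force: [-1.2, -0.1, 5.7]
opening: 0.0162
finger_force: 29.8
```

Request:
send_rows(commands=[[[-1, 0, 0, -0.2, 0], [-1, 0, 0, -0.5, 0], [-1, 0, 0, -0.8, 0], [-1, 0, 0, -0.8, 0], [-1, 0, 0, -0.8, 0], [-1, 0, 0, 0, 0]]])

```text
t: 3.9
tcp_pos: [0.512, -0.4322, 0.1363]
ee_rot: [0.933, 0.361, 0.002, 0.004]
ft_force: [0.2, 0.6, -1.2]
opening: 0.0157
finger_force: 29.3
```

```bash
python3 plan.py 616 194.4 120 -72.7;python3 - <<'E'
from h import *
c=shot('wrist'); save(c,'w2.png')
E
```

```text
tcp [ 512.  -432.2  136.3] clos -47.7 t 3.9 open 15.7 ff 29.3 tilt [ 0.006 -0.006 -1.   ] q6 0.02
turn units 2.50 | shift x 7.14 y -14.18 z 0.41 (units)
```

View pics/w2.png

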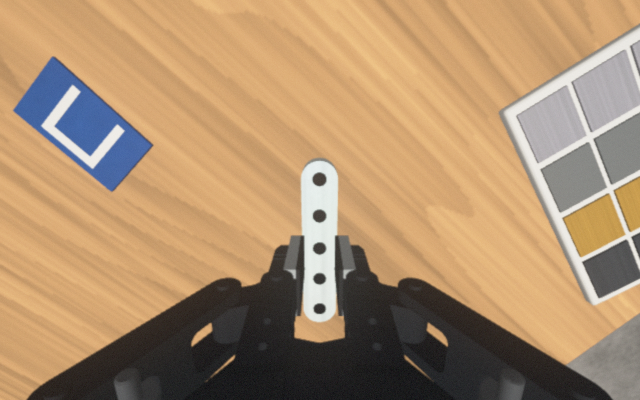

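The link is held centred, with its middle hole at (320,248) between the pads. Carrying it to its pad.

Request:
send_rows(commands=[[[-1, 0, 0, 0, 0.84], [-1, 0, 0, 0, 0.83], [-1, 0, 0, 0, 0.83], [-1, 0.4, -0.79, 0, 0], [-1, 0.4, -0.79, 0, 0], [-1, 0.4, -0.79, 0, 0], [-1, 0.4, -0.79, 0, 0], [-1, 0.4, -0.79, 0, 0], [-1, 0.4, -0.79, 0, 0], [-1, 0.4, -0.79, 0, 0], [-1, 0.4, -0.79, 0, 0], [-1, 0.4, -0.79, 0, 0]]])

```text
t: 5.45
tcp_pos: [0.562, -0.1144, 0.1291]
ee_rot: [0.989, 0.15, -0.002, -0.001]
ft_force: [1.5, -0.6, -0.8]
opening: 0.016
finger_force: 29.4
```

Request:
send_rows(commands=[[[-1, 0.4, -0.79, 0, 0], [-1, 0.4, -0.79, 0.1, 0], [-1, 0.4, -0.79, 0.1, 0], [-1, 0.4, -0.79, 0.1, 0], [-1, 0.4, -0.79, 0.1, 0], [-1, 0.4, -0.79, 0.1, 0], [-1, 0.4, -0.79, 0.1, 0], [-1, 0.4, -0.79, 0, 0], [-1, 0, 0, 0, 0], [-1, 0, 0, 0, 0]]])

```text
t: 6.7
tcp_pos: [0.6095, 0.1629, 0.1057]
ee_rot: [0.989, 0.15, -0.001, 0.0]
ft_force: [-0.1, 0.2, -0.8]
opening: 0.0158
finger_force: 29.4
```

```bash
python3 plan.py 616 194.4 11 -72.7;python3 - <<'E'
from h import *
c=shot('wrist'); save(c,'w3.png'); P=cloud(c); z=P[...,2]
ok=(c['z_map']>0); h=cv2.cvtColor(c['pixels'],cv2.COLOR_RGB2HSV)
m=ok&(h[...,1]<40)&(h[...,2]>170)&(c['z_map']<.35)
for r in comps(c,m&(z>.05),P,300): print(*r)
b=ok&(h[...,0]>95)&(h[...,0]<125)&(h[...,1]>120)
for r in comps(c,b,P,1000): print('blue',*r)
E
```

```text
tcp [609.5 162.9 105.7] clos -72.7 t 6.7 open 15.8 ff 29.4 tilt [-0.003 -0.001 -1.   ] q6 1.41
turn units -0.00 | shift x 0.39 y -0.70 z 2.37 (units)
[319. 238.] 4464 [611.3 162.4] [92.2 17.8] 17.2 [618.3 163.9 108.2] 126
blue [538. 177.] 5008 [674.5  -9.6] [ 64.4 102.7] 62.9 [688.7  -8.4   5.2] 8
blue [275. 164.] 4377 [614.9 194.4] [102.1  62. ] 17.3 [631.  207.5   5.2] 8
```

View pics/w3.png

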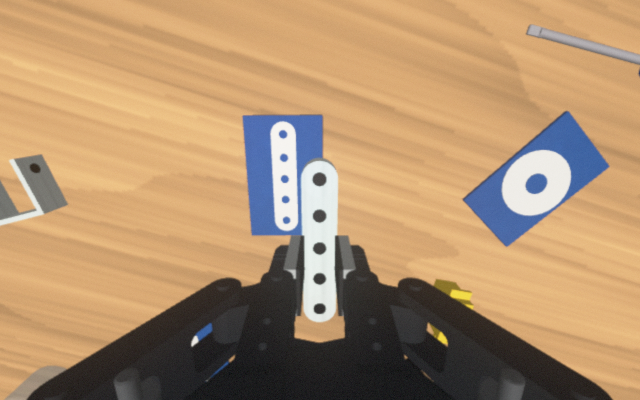

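The held link is at (319,238) and its outline at (284,175). The offsets from the wrist depth give the final shift. Placing.

Request:
send_rows(commands=[[[-1, 0.16, -0.37, 0.1, 0], [-1, 0.17, -0.37, 0.5, 0], [-1, 0, 0, 0.6, 0], [-1, 0, 0, 0.6, 0], [-1, 0, 0, 0.35, 0], [-1, 0, 0, 0.18, 0], [-1, 0, 0, 0, 0], [-1, 0, 0, 0, 0]]])

```text
t: 7.75
tcp_pos: [0.615, 0.1957, 0.0149]
ee_rot: [0.989, 0.15, 0.001, -0.0]
ft_force: [0.4, 0.7, -0.1]
opening: 0.0161
finger_force: 29.4
```

Request:
send_rows(commands=[[[-0.2, 0, 0, 0, 0], [-0.2, 0, 0, 0, 0], [-0.2, 0, 0, 0, 0], [-0.2, 0, 0, -0.4, 0], [-0.2, 0, 0, -0.7, 0], [0.6, 0, 0, -0.9, 0], [0.6, 0, 0, -0.9, 0]]])

```text
t: 8.62
tcp_pos: [0.6145, 0.1956, 0.1325]
ee_rot: [0.989, 0.15, 0.001, -0.0]
ft_force: [-1.0, 0.3, 0.5]
opening: 0.0678
finger_force: 0.0
```

```bash
python3 plan.py 640.6 -200.4 120 -72.7
```

```text
tcp [614.5 195.6 132.5] clos -72.7 t 8.62 open 67.8 ff 0.0 tilt [ 0.001  0.    -1.   ] q6 1.46
turn units -0.00 | shift x -2.32 y 9.65 z 0.31 (units)
```

Request:
send_rows(commands=[[[0.6, -0.23, 0.97, 0, 0], [0.6, -0.23, 0.97, 0, 0], [0.6, -0.23, 0.97, 0, 0], [0.6, -0.23, 0.97, 0, 0], [0.6, -0.23, 0.97, 0, 0], [0.6, -0.23, 0.96, 0, 0], [0.6, -0.23, 0.96, 0, 0], [0.6, -0.23, 0.96, 0, 0], [0.6, -0.24, 0.96, 0.15, 0], [0.6, -0.24, 0.96, 0.15, 0], [0.6, 0, 0, 0, 0], [0.6, 0, 0, 0, 0]]])

```text
t: 10.12
tcp_pos: [0.6405, -0.2003, 0.119]
ee_rot: [0.989, 0.15, 0.0, -0.0]
ft_force: [-1.2, -0.4, -0.0]
opening: 0.0681
finger_force: 0.0
```

```bash
cat > see.py <<'E'
from h import *
import sys
# see.py zmin zmax png : part blobs between heights in the wrist view, plus blue pads
c=shot('wrist'); P=cloud(c); z=P[...,2]; ok=c['z_map']>0; h=cv2.cvtColor(c['pixels'],cv2.COLOR_RGB2HSV)
a,b=float(sys.argv[1]),float(sys.argv[2]); save(c,sys.argv[3])
for r in comps(c,ok&(z>a)&(z<b)&((h[...,1]<60) if len(sys.argv)<5 else True),P,300): print(*r)
m=ok&(h[...,0]>95)&(h[...,0]<125)&(h[...,1]>120)&(z<.012)
for r in comps(c,m,P,1000): print('blue',*r)
E
python3 see.py .006 .03 w4.png; python3 plan.py 640.6 -200.4 0 -72.7
python3 - <<'E'
from h import *
c=shot('top'); save(c,'t2.png')
E
python3 meas.py | egrep 'p_link|bearing'
```

```text
[319. 193.] 2423 [ 640.6 -201.6] [52.9 52. ] 17.5 [ 641.6 -201.2   13.1] 16
blue [111.  81.] 5894 [674.1 -10.2] [ 63.5 103.4] 62.6 [688.3 -12.    5.2] 8
tcp [ 640.5 -199.8  118.9] clos -72.7 t 10.18 open 68.5 ff 0.0 tilt [ 0.001  0.    -1.   ] q6 0.86
turn units 0.00 | shift x -0.00 y 0.01 z 2.97 (units)Traceback (most recent call last):
  File "meas.py", line 24, in <module>
    print(k,rect(m,x,y))
            ~~~~^^^^^^^
  File "meas.py", line 7, in rect
    n,l,st,ce=cv2.connectedComponentsWithStats(m); i=1+st[1:,4].argmax()
                                                       ~~~~~~~~~~~~~~~^^
ValueError: attempt to get argmax of an empty sequence
```

View pics/w4.png

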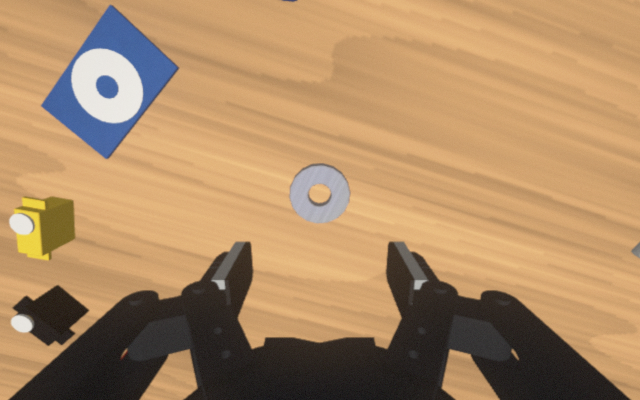

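The bearing is at (319,193), centred between the fingers. Descending in stages while watching the force.

Request:
send_rows(commands=[[[0.6, 0, 0.03, 0.6, 0], [0.6, 0, 0, 0.6, 0], [0.6, 0, 0, 0.6, 0], [0.6, 0, 0, 0.5, 0], [0.6, 0, 0, 0.4, 0], [0.6, 0, 0, 0.2, 0], [0.6, 0, 0, 0, 0]]])

```text
t: 11.1
tcp_pos: [0.6404, -0.2016, 0.0017]
ee_rot: [0.989, 0.15, -0.0, -0.0]
ft_force: [-0.2, -0.7, -0.7]
opening: 0.0682
finger_force: 0.0
```

Request:
send_rows(commands=[[[-1, 0, 0, 0, 0], [-1, 0, 0, 0, 0], [-1, 0, 0, 0, 0], [-1, 0, 0, 0, 0]]], force=40)

```text
t: 11.6
tcp_pos: [0.6418, -0.2023, 0.0037]
ee_rot: [0.989, 0.15, 0.001, 0.001]
ft_force: [0.4, -0.2, 6.2]
opening: 0.0513
finger_force: 42.3
```

Gripped (51 mm, 42 N). Lift, then check that it is held and measure its offset.

Request:
send_rows(commands=[[[-1, 0, 0, -0.2, 0], [-1, 0, 0, -0.6, 0], [-1, 0, 0, -0.8, 0], [-1, 0, 0, -0.8, 0], [-1, 0, 0, -0.6, 0], [-1, 0, 0, 0, 0]]])

```text
t: 12.35
tcp_pos: [0.6424, -0.2025, 0.1264]
ee_rot: [0.989, 0.15, 0.003, 0.002]
ft_force: [-0.3, 0.4, -0.9]
opening: 0.051
finger_force: 41.9
```

```bash
python3 see.py .07 .16 w5.png; python3 plan.py 674.8 -10 120 -72.7
sed -i "s/    m=cv2.morphologyEx(m.astype('u1'),cv2.MORPH_OPEN,np.ones((5,5)))/&\n    if not m.any(): return None/" meas.py;  python3 meas.py | egrep 'p_link|bearing'
```

```text
[320. 254.] 7511 [ 641.9 -203.9] [54.2 51.7] 17.5 [ 644.3 -203.2  135.7] 160
[251. 253.] 353 [ 640.9 -169.9] [ 3.1 12.8] 45.5 [ 643.4 -171.8  150. ] 160
[386. 253.] 360 [ 660.2 -231.7] [13.7  3.9] 89.8 [ 660.8 -228.7  150.1] 160
blue [113.  84.] 5536 [674.3 -10.2] [ 63.5 102.9] 62.8 [688.  -12.    5.2] 7
tcp [ 641.3 -202.   124. ] clos -72.7 t 12.4 open 51.2 ff 41.9 tilt [ 0.003 -0.001 -1.   ] q6 0.85
turn units -0.00 | shift x 2.23 y -4.33 z 0.10 (units)
bearing [ 690.3 -241.1   48.2    9.4   54.1  689.9 -241.3]
p_link [610.7 193.1 112.1  64.1  16.5 613.9 194.2] white [616.  194.5  95.7  22.7  17.7 615.2 194.3]
p_bearing [674.9  -9.  122.5  65.6 -24.9 674.4  -9.3] white [675.3  -9.7  59.   55.2 -27.6 675.5  -9.7]
```

Request:
send_rows(commands=[[[-1, 0.37, -0.72, 0, 0], [-1, 0.37, -0.72, 0, 0], [-1, 0.37, -0.72, 0, 0], [-1, 0.37, -0.72, 0, 0], [-1, 0.37, -0.73, 0, 0], [-1, 0.37, -0.74, 0, 0], [-1, 0, 0, 0, 0], [-1, 0, 0, 0, 0]]])

```text
t: 13.4
tcp_pos: [0.6729, -0.0095, 0.1207]
ee_rot: [0.989, 0.15, -0.001, -0.0]
ft_force: [0.3, 0.4, -0.5]
opening: 0.0514
finger_force: 41.9
```

```bash
python3 see.py .07 .16 w6.png; python3 plan.py 674.8 -9.5 9 -72.7
```

```text
[319. 254.] 9093 [676.5 -12. ] [55.5 60.5] 55.4 [675.3 -10.  130.2] 160
blue [327. 171.] 3171 [674.3  -9.9] [ 62.4 101.9] 63.1 [702.1 -12.7   5.2] 7
blue [ 87. 179.] 4228 [615.6 193.4] [101.7  64.8] 17.6 [622.2 184.1   5.2] 8
blue [ 29. 344.] 2465 [407.8 231.9] [98.1 65.2] 26.0 [421.7 237.5   5.1] 7
tcp [673.1  -9.9 121. ] clos -72.8 t 13.45 open 51.0 ff 41.9 tilt [-0.002 -0.    -1.   ] q6 1.15
turn units -0.01 | shift x 0.04 y 0.00 z 2.80 (units)
```

Request:
send_rows(commands=[[[-1, 0.03, 0, 0.6, 0], [-1, 0, 0, 0.6, 0], [-1, 0, 0, 0.6, 0], [-1, 0, 0, 0.5, 0], [-1, 0, 0, 0.3, 0], [-1, 0, 0, 0.18, 0], [-1, 0, 0, 0, 0], [0.6, 0, 0, 0, 0], [0.6, 0, 0, 0, 0], [0.6, 0, 0, 0, 0]]])

```text
t: 14.7
tcp_pos: [0.6754, -0.0089, 0.0117]
ee_rot: [0.989, 0.15, 0.001, 0.0]
ft_force: [1.3, -1.0, 0.5]
opening: 0.0684
finger_force: 0.0
```

Request:
send_rows(commands=[[[0.6, 0, 0, -0.3, 0], [0.6, 0, 0, -0.6, 0], [0.1, 0, 0, -0.9, 0], [0.1, 0, 0, -0.9, 0], [0.1, 0, 0, -0.5, 0], [0.1, 0, 0, 0, 0]]])

```text
t: 15.45
tcp_pos: [0.6764, -0.0091, 0.1422]
ee_rot: [0.989, 0.15, 0.003, 0.001]
ft_force: [0.3, 0.5, -0.6]
opening: 0.0473
finger_force: 0.0
```

```bash
python3 plan.py 451 10 125 -33.7
```

```text
tcp [676.4  -9.1 142.2] clos -72.7 t 15.45 open 47.3 ff 0.0 tilt [ 0.005 -0.001 -1.   ] q6 1.15
turn units -3.90 | shift x -2.73 y -4.95 z 0.43 (units)
```

Request:
send_rows(commands=[[[0.1, 0, 0, 0, -0.98], [0.1, 0, 0, 0, -0.98], [0.1, 0, 0, 0, -0.97], [0.1, 0, 0, 0, -0.97], [0.1, -0.45, -0.82, 0, 0], [0.1, -0.45, -0.82, 0, 0], [0.1, -0.45, -0.83, 0, 0], [0.1, -0.46, -0.83, 0, 0], [0.1, -0.46, -0.83, 0.2, 0], [0.1, -0.46, -0.82, 0.2, 0], [0.1, 0, 0, 0, 0], [0.1, 0, 0, 0, 0]]])

```text
t: 16.95
tcp_pos: [0.4497, 0.0102, 0.1224]
ee_rot: [0.882, 0.471, -0.0, -0.0]
ft_force: [-0.3, 0.5, -0.0]
opening: 0.0469
finger_force: 0.0
```

```bash
python3 see.py .015 .06 w7.png x; python3 plan.py 451 10 6 -33.7
```

```text
[576.  57.] 3617 [674.4  -9.7] [53.  53.6] 28.3 [674.7  -8.6  17.1] 20
[415. 121.] 2185 [544.9  20.1] [55.3 20.6] 5.6 [544.1  22.1  36.9] 45
[320. 196.] 1532 [450.6  10. ] [55.6 19.6] 56.6 [453.   13.8  37.2] 44
[347. 288.] 1448 [422.3 -76.1] [21.3 46.9] 48.6 [424.6 -73.   36.6] 44
[ 15. 380.] 1088 [73.4 23.8] [18.1 45.7] 9.8 [71.4 18.  21.2] 39
blue [101.  30.] 3996 [385.6 222. ] [61.1 64. ] 25.4 [375.  210.6   5.2] 8
blue [559.  59.] 5483 [674.   -9.6] [ 62.5 105.4] 62.8 [658.9  -5.5   5.2] 9
tcp [450.3  10.1 122.9] clos -33.7 t 17.0 open 46.8 ff 0.0 tilt [ 0. -0. -1.] q6 0.45
turn units -0.00 | shift x 0.01 y 0.02 z 2.92 (units)
```

View pics/w7.png

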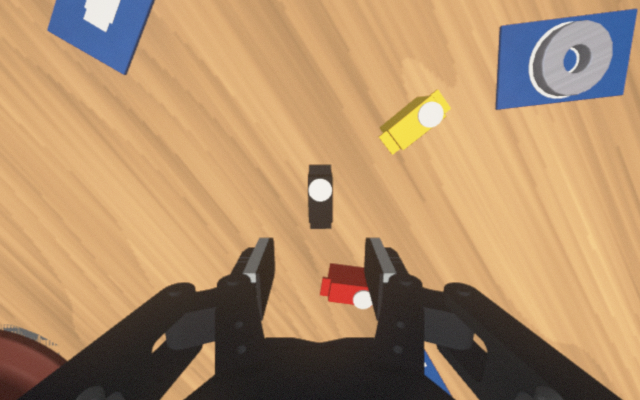

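The black servo is at (320,196), centred between the fingers. The bearing already lies on its pad at (574,57), and the red servo at (347,288) is clear of the fingers. Descending and gripping.

Request:
send_rows(commands=[[[0.1, 0, 0, 0.6, 0], [0.1, 0, 0, 0.6, 0], [0.1, 0, 0, 0.6, 0], [0.1, 0, 0, 0.6, 0], [0.1, 0, 0, 0.35, 0], [0.1, 0, 0, 0.12, 0], [0.1, 0, 0, 0, 0], [-1, 0, 0, 0, 0], [-1, 0, 0, 0, 0], [-1, 0, 0, 0, 0], [-1, 0, 0, 0, 0], [-1, 0, 0, 0, 0]]], force=30)

```text
t: 18.5
tcp_pos: [0.4506, 0.0102, 0.0091]
ee_rot: [0.882, 0.472, 0.001, 0.001]
ft_force: [-0.3, 0.2, 6.6]
opening: 0.0196
finger_force: 30.3
```

Request:
send_rows(commands=[[[-1, 0, 0, -0.2, 0], [-1, 0, 0, -0.6, 0], [-1, 0, 0, -0.8, 0], [-1, 0, 0, -0.8, 0], [-1, 0, 0, -0.6, 0], [-1, 0, 0, 0, 0]]])

```text
t: 19.25
tcp_pos: [0.4508, 0.0101, 0.1301]
ee_rot: [0.882, 0.472, 0.002, 0.001]
ft_force: [0.1, 0.9, 0.1]
opening: 0.0193
finger_force: 29.6
```

```bash
python3 plan.py 405.4 231.4 125 -64.2
```

```text
tcp [450.8  10.1 130.1] clos -33.7 t 19.25 open 19.3 ff 29.6 tilt [ 0.004 -0.001 -1.   ] q6 0.45
turn units 3.05 | shift x 1.39 y -5.48 z 0.13 (units)
```

Request:
send_rows(commands=[[[-1, 0, 0, 0, 0.77], [-1, 0, 0, 0, 0.76], [-1, 0, 0, 0, 0.76], [-1, 0, 0, 0, 0.76], [-1, 0.2, -0.78, 0, 0], [-1, 0.2, -0.78, 0, 0], [-1, 0.2, -0.78, 0, 0], [-1, 0.2, -0.78, 0, 0], [-1, 0.2, -0.78, 0, 0], [-1, 0.2, -0.79, 0, 0], [-1, 0.19, -0.79, 0, 0], [-1, 0, 0, 0, 0]]])

```text
t: 20.75
tcp_pos: [0.4027, 0.2327, 0.1261]
ee_rot: [0.974, 0.224, -0.002, 0.0]
ft_force: [-0.9, 0.3, -0.8]
opening: 0.0199
finger_force: 29.7
```

```bash
python3 see.py .09 .2 w8.png x; python3 plan.py 405.4 231.4 14 -64.2
```

```text
[320. 302.] 23012 [403.1 235.9] [ 58.1 101.9] 5.7 [409.9 235.  182.5] 200
blue [473.  22.] 2298 [581.3 183.7] [33.5 63.4] 18.7 [577.6 175.5   5.2] 8
blue [320. 172.] 4472 [406.2 232.4] [97.2 61.9] 25.7 [420.8 241.1   5.2] 7
tcp [403.1 231.9 126.3] clos -64.1 t 20.8 open 19.2 ff 29.7 tilt [-0.003 -0.001 -1.   ] q6 1.48
turn units 0.01 | shift x 0.05 y 0.04 z 2.81 (units)
```

View pics/w8.png

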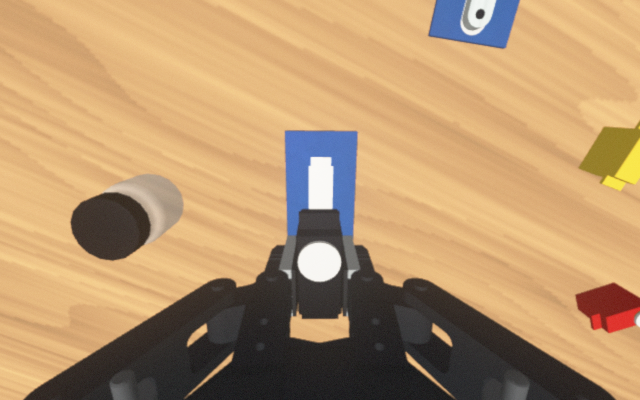

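The held servo is aligned with its pad: the outline at (320,185) is directly ahead, and the jar at (110,225) is clear. Lowering and releasing.

Request:
send_rows(commands=[[[-1, 0.04, 0.04, 0.6, 0], [-1, 0, 0, 0.6, 0], [-1, 0, 0, 0.6, 0], [-1, 0, 0, 0.5, 0], [-1, 0, 0, 0.3, 0], [-1, 0, 0, 0.2, 0], [-1, 0, 0, 0, 0], [-0.2, 0, 0, 0, 0], [-0.2, 0, 0, 0, 0], [-0.2, 0, 0, 0, 0]]])

```text
t: 22.05
tcp_pos: [0.407, 0.2313, 0.0167]
ee_rot: [0.975, 0.223, 0.001, -0.0]
ft_force: [-0.2, 0.4, -1.5]
opening: 0.0341
finger_force: 0.0
```

Request:
send_rows(commands=[[[-0.2, 0, 0, -0.3, 0], [-0.2, 0, 0, -0.6, 0], [-0.2, 0, 0, -0.9, 0], [-0.2, 0, 0, -0.9, 0], [0.9, 0, 0, -0.7, 0], [0.9, 0, 0, 0, 0]]])

```text
t: 22.8
tcp_pos: [0.4085, 0.2319, 0.156]
ee_rot: [0.975, 0.223, 0.004, -0.0]
ft_force: [0.6, -0.0, -1.1]
opening: 0.069
finger_force: 0.0
```

```bash
python3 see.py .012 .06 w9.png x; python3 plan.py 538 400 140 -58
```

```text
[458.  21.] 949 [589.9 186.8] [35.2 18.7] 16.4 [590.5 186.9  15.2] 18
[590. 154.] 2417 [544.8  20.7] [55.3 22.1] 7.9 [545.1  27.4  33.6] 44
[320. 190.] 1240 [407.6 229.9] [55.6 19.8] 25.0 [411.  231.5  41.2] 48
[166. 199.] 1830 [332.9 358.9] [55.4 34.6] 53.1 [344.5 351.5  40.9] 60
[589. 297.] 1790 [425.5 -78.5] [22.7 56.5] 48.1 [427.  -73.8  32.3] 44
blue [452.  29.] 2596 [589.  186.4] [48.8 62.5] 18.1 [585.3 183.    5.2] 8
blue [316. 182.] 4339 [404.1 231.5] [102.2  62. ] 25.5 [410.6 235.    5.2] 8
tcp [407.3 231.4 153.7] clos -64.2 t 22.85 open 76.2 ff 0.0 tilt [ 0.003  0.001 -1.   ] q6 1.48
turn units -0.62 | shift x 5.00 y -1.84 z 0.34 (units)
```

The servo is within about 3 mm of its pad centre and aligned. On to the bracket.

Request:
send_rows(commands=[[[0.7, 0, 0, 0, -0.62], [0.7, 0.71, -0.26, 0, 0], [0.7, 0.71, -0.26, 0, 0], [0.7, 0.71, -0.26, 0, 0], [0.7, 0.71, -0.26, 0, 0], [0.7, 0.72, -0.26, 0, 0], [0.7, 0.72, -0.27, 0, 0], [0.7, 0.72, -0.27, 0.1, 0], [0.7, 0, 0, 0, 0], [0.7, 0, 0, 0, 0]]])

```text
t: 24.1
tcp_pos: [0.5363, 0.3987, 0.1465]
ee_rot: [0.961, 0.275, -0.001, 0.0]
ft_force: [-0.7, 0.4, 0.1]
opening: 0.0726
finger_force: 0.0
```

```bash
python3 see.py .012 .06 w10.png; python3 plan.py 538 400 10 -58
```

```text
[317. 187.] 875 [542.1 403.4] [45.9 50.1] 31.7 [533.3 395.2  24.8] 28
[535. 221.] 1709 [617.4 195.6] [91.2 20. ] 17.5 [619.8 197.2  15.2] 18
blue [525. 218.] 3165 [615.2 194.8] [101.8  64.2] 17.6 [617.7 206.5   5.2] 8
blue [379. 322.] 1018 [432.1 249.2] [39.5 54.9] 26.3 [435.7 255.2   5.2] 11
tcp [536.4 398.6 147. ] clos -58.0 t 24.15 open 72.5 ff 0.0 tilt [-0.002 -0.001 -1.   ] q6 1.54
turn units -0.00 | shift x 0.05 y -0.01 z 3.42 (units)
```

View pics/w10.png

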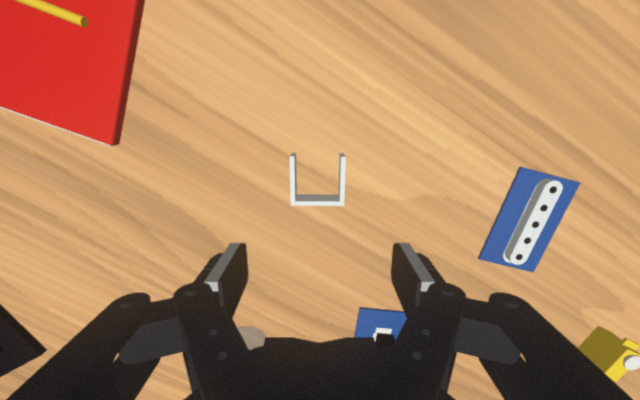

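The bracket is at (317,187), opening ahead along tool x (31.7°), 46×50 mm as specified. The link sits on its pad at (535,221). Descending onto the legs.

Request:
send_rows(commands=[[[0.7, 0.06, -0.03, 0.6, 0.03], [0.7, 0, 0, 0.7, 0], [0.7, 0, 0, 0.7, 0], [0.7, 0, 0, 0.7, 0], [0.7, 0, 0, 0.5, 0], [0.7, 0, 0, 0.3, 0], [0.7, 0, 0, 0, 0], [-1, 0, 0, 0, 0], [-1, 0, 0, 0, 0], [-1, 0, 0, 0, 0], [-1, 0, 0, 0, 0], [-1, 0, 0, 0, 0]]], force=30)

```text
t: 25.65
tcp_pos: [0.5398, 0.4024, 0.0098]
ee_rot: [0.962, 0.273, 0.001, -0.0]
ft_force: [-0.1, 0.8, 5.8]
opening: 0.0494
finger_force: 32.9
```

Request:
send_rows(commands=[[[-1, 0, 0, -0.2, 0], [-1, 0, 0, -0.6, 0], [-1, 0, 0, -0.8, 0], [-1, 0, 0, -0.8, 0], [-1, 0, 0, -0.8, 0], [-1, 0, 0, 0, 0]]])

```text
t: 26.4
tcp_pos: [0.5408, 0.403, 0.1414]
ee_rot: [0.962, 0.273, 0.004, -0.001]
ft_force: [0.7, 0.1, 0.0]
opening: 0.0494
finger_force: 32.3
```

```bash
python3 see.py .10 .18 w11.png; python3 plan.py 407 -238.6 130 -93.6
```

```text
[321. 264.] 6226 [543.1 403.4] [47.4 74.4] 31.5 [534.8 395.  155.9] 180
blue [528. 226.] 3227 [615.1 195.1] [101.9  64.5] 17.6 [617.6 206.8   5.2] 7
tcp [539.5 402.3 138.6] clos -58.3 t 26.45 open 49.3 ff 32.3 tilt [ 0.003  0.002 -1.   ] q6 1.55
turn units 3.53 | shift x -2.30 y 16.20 z 0.21 (units)
```

Request:
send_rows(commands=[[[-1, 0, 0, 0, 0.89], [-1, 0, 0, 0, 0.88], [-1, 0, 0, 0, 0.88], [-1, 0, 0, 0, 0.88], [-1, -0.11, 0.81, 0, 0], [-1, -0.11, 0.81, 0, 0], [-1, -0.11, 0.81, 0, 0], [-1, -0.11, 0.81, 0, 0], [-1, -0.11, 0.81, 0, 0], [-1, -0.11, 0.81, 0, 0], [-1, -0.11, 0.81, 0, 0], [-1, -0.11, 0.81, 0, 0]]])

```text
t: 27.95
tcp_pos: [0.4854, 0.1441, 0.1341]
ee_rot: [0.999, -0.032, -0.002, 0.0]
ft_force: [-0.3, -0.9, -1.3]
opening: 0.0493
finger_force: 32.3
```

Request:
send_rows(commands=[[[-1, -0.11, 0.81, 0, 0], [-1, -0.11, 0.81, 0, 0], [-1, -0.11, 0.81, 0, 0], [-1, -0.11, 0.81, 0, 0], [-1, -0.11, 0.81, 0, 0], [-1, -0.11, 0.81, 0, 0], [-1, -0.11, 0.81, 0, 0], [-1, -0.11, 0.81, 0, 0], [-1, -0.11, 0.81, 0, 0], [-1, -0.12, 0.8, 0, 0], [-1, -0.12, 0.4, 0, 0], [-1, 0, 0, 0, 0]]])

```text
t: 29.45
tcp_pos: [0.4157, -0.1905, 0.1351]
ee_rot: [0.999, -0.033, -0.001, -0.001]
ft_force: [0.2, 0.7, 0.2]
opening: 0.049
finger_force: 32.3
```

```bash
python3 see.py .10 .18 w12.png; python3 plan.py 409.5 -238.6 15 -93.6
```

```text
[324. 267.] 7439 [ 418.4 -192.1] [75.  47.3] 86.3 [ 415.1 -195.2  150.2] 180
blue [370. 185.] 5018 [ 410.3 -239.9] [101.3  62.3] 86.3 [ 415.4 -241.1    5.2] 8
tcp [ 416.  -190.   135.3] clos -93.7 t 29.5 open 49.3 ff 32.3 tilt [-0.001  0.001 -1.   ] q6 1.04
turn units -0.01 | shift x -0.09 y 1.22 z 3.01 (units)
```

View pics/w12.png

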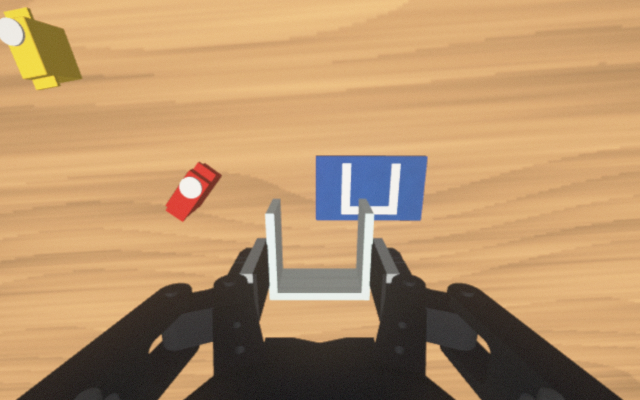

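The held bracket faces the same way as its outline, with the pad at (370,187) about 49 mm to the right. Shift over and place.

Request:
send_rows(commands=[[[-1, -0.05, 0.62, 0, 0], [-1, -0.06, 0.61, 0.3, 0], [-1, 0, 0, 0.6, 0], [-1, 0, 0, 0.6, 0], [-1, 0, 0, 0.6, 0], [-1, 0, 0, 0.5, 0], [-1, 0, 0, 0.25, 0], [-1, 0, 0, 0.15, 0], [-1, 0, 0, 0, 0], [-1, 0, 0, 0, 0]]])

```text
t: 30.75
tcp_pos: [0.4096, -0.2397, 0.017]
ee_rot: [0.999, -0.032, 0.001, 0.0]
ft_force: [-1.2, 0.3, -0.2]
opening: 0.0494
finger_force: 32.3
```

Request:
send_rows(commands=[[[0.5, 0, 0, 0, 0], [0.5, 0, 0, 0, 0], [0.5, 0, 0, 0, 0], [0.5, 0, 0, -0.3, 0], [0.5, 0, 0, -0.6, 0], [0.5, 0, 0, -0.9, 0], [0.5, 0, 0, -0.9, 0], [0.5, 0, 0, -0.9, 0], [0.5, 0, 0, 0, 0]]])

```text
t: 31.88
tcp_pos: [0.4109, -0.241, 0.1649]
ee_rot: [0.999, -0.032, 0.003, 0.003]
ft_force: [0.5, -0.8, 0.3]
opening: 0.064
finger_force: 0.0
```

```bash
python3 see.py .012 .06 w13.png; python3 - <<'E'
from h import *
c=shot('top'); 
im=ortho(c,.3,.8,-.35,.45,.01,.001); cv2.imwrite('pics/final.png',im[:,:,::-1])
E
```

```text
[317. 191.] 868 [ 412.7 -241.5] [49.9 46.1] 86.2 [ 397.2 -239.7   28.6] 31
[147. 178.] 300 [432.2 -86.2] [18.9 17.4] 82.5 [432.1 -86.3  42.1] 44
blue [315. 177.] 4084 [ 410.6 -239.5] [101.8  62.2] 86.3 [ 415.9 -239.1    5.2] 8
```

View pics/final.png

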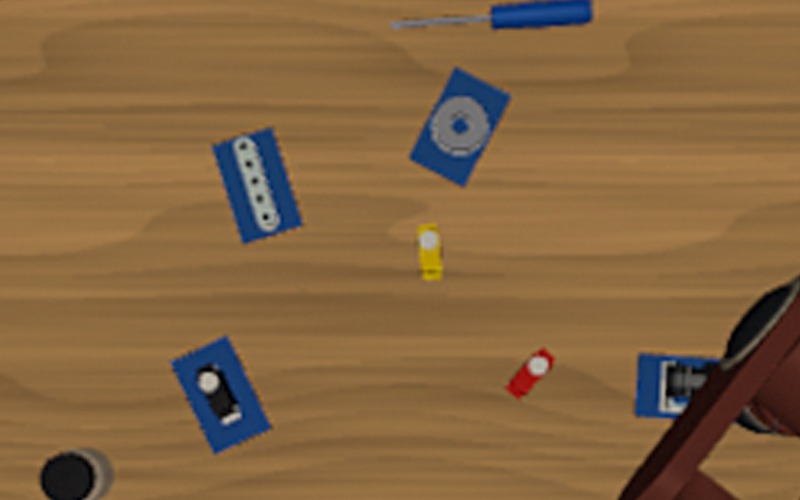

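All four parts are on their own pads, and the same-view wrist measurements give offsets of 4 mm or less and matching angles. In the picture the screwdriver (490,15) and jar (68,478) are where they were. Handing in.

```bash
python3 -c "
from rig import job; print(job.finish_job())"
```

```text
the job is handed in; nothing more can be done
None
```

The job is handed in (no verdict was returned): servo, U-bracket, link and bearing lie on their own pads, measured within about 4 mm of the outlines and turned to match, at about 32 s of the 109 s limit, with the screwdriver and jar untouched.

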